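# Seat the proud locating pin

### The arm

A 6-joint arm with a two-finger parallel gripper is mounted at the origin on the work surface. World frame = base frame: x ahead of the robot, y to its left, z up, the work surface at z = 0. Lengths are in m, angles in degrees, forces in N, time in s.
With the tool pointing down it reaches from about 0.35 to 0.85 m from the base axis. Payload 8.1 kg.
Tool frame: the origin (TCP) lies at the very end of the fingers, on their centre line; the grasp point (between the pads) lies 19 mm behind it (env.grip_depth is the distance from the TCP to the grasp point, in m); z points along the fingers, y is the line along which they close (so a half turn about z gives the same grasp; the last joint's range is limited). The gripper opens to 93 mm and grips with 3 to 60 N. Pads are 15 mm wide; open, the fingers measure 128 mm over their backs; the gripper's body (75 mm by 188 mm) begins 65 mm behind the grasp point.
Start: joints at [65.925, 7.471, 85.268, -0, 87.261, -4.893], TCP at [0.197, 0.567, 0.219] pointing down, gripper open.
Joint ranges: [-169.43, 169.43], [-51.17, 129.36], [1.28, 143.12], [-76.62, 256.62], [0, 156.53], [-152.29, 152.29]. Speed limits (degrees/s): [136.94, 136.94, 159.86, 180, 180, 180].

### API

Orientations are given as a 3x3 rotation matrix whose columns are the frame's x, y, z axes.
In Python, from cell import env, planner, monitor, optics, find_in, masks_of gives the robot as it stands. The module is installed in compiled form; this text tells all that it offers. Calls block until the motion is done:
- env.move_pose(position, orientation): joint-space move of the TCP to a pose.
- env.move_linear(position, max_speed=0.15, rot=None): straight line of the TCP; rot=None keeps the orientation; max_speed is the mean speed in m/s.
- env.goto_joints(angles): joint-space move.
- env.set_gripper(opening, f_grip=None): finger opening in m; f_grip is the grip in N (None keeps the last); returns when the fingers have stopped.
- env.hold(seconds).
- planner.inverse_kinematics(position, orientation): joint angles nearest the present ones, or None.
- monitor.get_obs(): the state.
- optics.get_image(name): name is "scene" or "top"; returns a dict with "frame" (384x512x3 uint8, red, green, blue), "fx", "fy", "cx", "cy" (pixels), "R" (3x3) and "t" (3): a world point X has camera coordinates R X + t. Camera axes: x right, y down, z forward; pixel columns grow to the right and rows downward; lengths in m; the calibration is good to about 2 mm. A picture is of the moment at which its call begins. There is no depth.
A pose or a line that the arm cannot do raises env.IKError and nothing moves.
- env.sign_off(): hands the job in; it is judged then, once.
Trained networks look in a picture, given as the dict that the camera call returned (one of the last four; its "shot" number tells which), for a name from the list of things; names that differ only in an ending like _2 or _b are one class to them, and where a whole thing is asked for, a point or a joint stands for the part that bears it (a point fixed in the world has none). Each returns a list of dicts, best first, with "confidence" (0 to 1); they miss things now and then, are a little off and sometimes report something else, mostly with a low value. They report only what shows in the picture. A call takes as long as a camera call. They do not tell look-alikes from the thing itself.
- find_in(picture, target): "location" ([column, row] in pixels, amid what is visible of it).
- masks_of(picture, target): "mask" (384x512 bool, what is visible of it) and "location" ([column, row] in pixels, amid what is visible of it).
The state is a dict: "clock": time; "joint_positions": joint angles; "joint_velocities": joint speeds; "joint_efforts": joint torques, N m; "eef_pos": TCP position; "orientation": TCP orientation; "wrist_force": force on the tool from outside, world axes, zero at the start; "moment": the same for the moment, N m; "grip_width": finger opening in m; "grip_force": force on a finger pad.
Only numpy, scipy, OpenCV 4.12 (cv2) and the standard library are available. Lean on these libraries where they do the work, as an engineer would, in place of code of your own. Each camera call takes 0.05 s, during which the arm holds its last target. There are 200 camera calls.

### The job

One of the three brass locating pins in the jig plate has been left standing proud. Gently press it fully home from above with a fingertip, so that its head sits down on the plate like the other two, then take the hand away. Do not pull the pin up, and leave the other two pins, the toggle clamp, the workpiece, the drill bush and the chuck key untouched.

Things in the scene. Friction and masses are not known exactly. Their poses are not given: they have to be found in the camera images.
- jig_plate: Fixed steel plate on the bench, 180 mm along its x, 310 mm along its y (-150 to +160 mm), 20 mm thick, turned up to 0.3 rad. Origin on its underside, z up. The pins stand at, in any order, (60, -90), (60, -10) and (-20, -120) mm along its x and y, each in a dark 26 mm liner ring level with the top. The toggle clamp is bolted on at (5, 100) mm.
- pin_proud: Brass locating pin: round head 18 mm across, 12 mm tall, flat top, on a 10 mm stem in a hole of the plate. Origin at the centre of the head's underside, z up. The one to press: underside 12 to 15 mm above the plate's top, stem showing. Slides straight down against about 4 N of friction, does not spring back, stops dead when the underside meets the plate. Can be pulled up: do not. Over 30 N is too hard.
- pin_home1: Brass locating pin: round head 18 mm across, 12 mm tall, flat top, on a 10 mm stem in a hole of the plate. Origin at the centre of the head's underside, z up. Already fully home: its head sits on the plate. Leave it alone.
- pin_home2: Brass locating pin: round head 18 mm across, 12 mm tall, flat top, on a 10 mm stem in a hole of the plate. Origin at the centre of the head's underside, z up. Already fully home: its head sits on the plate. Leave it alone.
- clamp: Steel toggle clamp on the plate's +y end, base 50 x 70 mm, cheeks 38 mm tall. Origin at the centre of its underside, on the plate's top; axes as the plate's. It carries the lifted arm, which reaches up to 175 mm above the bench, and a black handle leaning out to the +y side. Leave it alone.
- clamp_tip (a point): Centre of the end face of the red rubber tip (18 mm diameter) on the clamp's arm, 103 mm from the arm's hinge; the arm is lifted and stays there by friction.
- workpiece: Loose square aluminium workpiece, 90 x 90 x 12 mm, lying on the bench on the robot's side of the plate. Origin at the centre of its underside. Leave it alone.
- chuck_key: Loose steel drill chuck key lying on the bench beside the plate's -y end: body about 90 mm long along its x, cross bar 90 mm long along its y, up to 16 mm high. Origin on the bench under the body's middle. Leave it alone.
- drill_bush: Loose dark steel drill bush (a ring), 26 mm outer and 12 mm inner diameter, 20 mm tall, standing on the plate's top. Origin at the centre of its underside. Leave it alone.
Not all that is in view belongs to the job. Leave any pink or red look-alike of the part that bears pin_proud alone.

How it is judged (in metres and radians):
On the way:
1. the fingertips press on the proud pin (contact force between the fingers and pin_proud above 0.5 N), for 0.04 s.
At the end, for the whole second after the job is handed in: The pressed pin is at rest with its head within 1.5 mm of the plate, the other two pins still home within 1.5 mm, the workpiece, chuck key, drill bush and clamp tip within 5 mm of where they began (z of each of pin_proud, pin_home1, pin_home2 in the frame of jig_plate below 0.0215 m and linear speed of pin_proud below 0.01 m/s and not (distance of workpiece from where it was at the start of the episode above 0.005 m) and not (distance of chuck_key from where it was at the start of the episode above 0.005 m) and not (distance of drill_bush from where it was at the start of the episode above 0.005 m) and not (distance of clamp_tip from where it was at the start of the episode above 0.005 m)); the robot touches nothing.
It fails at once if the proud pin is pulled up out of the plate (head's underside more than 17.5 mm above the plate) (z of pin_proud in the frame of jig_plate above 0.0375 m).
It fails at once if the pin is pressed too hard (over 30 N) (contact force between any of the fingers, the arm and pin_proud above 30 N).
It fails at once if one of the other two pins is touched (over 1 N) or raised 1.5 mm (contact force between any of the fingers, the arm and pin_home1 above 1 N or contact force between any of the fingers, the arm and pin_home2 above 1 N or z of any of pin_home1, pin_home2 in the frame of jig_plate above 0.0215 m).
It fails at once if the toggle clamp is touched (over 1 N) or its arm moved 5 mm (contact force between any of the fingers, the arm and clamp above 1 N or distance of clamp_tip from where it was at the start of the episode above 0.005 m).
It fails at once if the workpiece, drill bush or chuck key is touched (over 1 N) or moved 5 mm ((contact force between any of the fingers, the arm and workpiece above 1 N or distance of workpiece from where it was at the start of the episode above 0.005 m) or (contact force between any of the fingers, the arm and drill_bush above 1 N or distance of drill_bush from where it was at the start of the episode above 0.005 m) or (contact force between any of the fingers, the arm and chuck_key above 1 N or distance of chuck_key from where it was at the start of the episode above 0.005 m)).
It also fails if it takes over 35 s, if anything falls off the work surface, if the arm or the gripper's body presses on something with over 40 N, if the wrist force passes 120 N, or if a joint passes its speed limit or range.

## Working session

There is one attempt and no reset: what is moved stays moved. The work goes in short steps, each a Python script; the robot and the scene stay as the last script left them, time stands still between calls to the robot, and variables do not carry over. Pictures are saved under pics/ and viewed, at most 10 in all, crops included, and the job is handed in when it is done.

```bash
mkdir -p pics
python3 - <<'E'
from cell import env, planner, monitor, optics, find_in, masks_of
import cv2,pickle
d={}
for n in("scene","top"):
    p=optics.get_image(n); d[n]=p
    cv2.imwrite(f"pics/{n}0.png",cv2.resize(p["frame"][:,:,::-1],(800,600),interpolation=cv2.INTER_CUBIC))
    print(n,p["fx"],p["cx"],p["cy"],p["R"],p["t"])
    for t in("pin_proud","jig_plate","drill_bush","clamp"):
        print(t,[(r["location"],round(r["confidence"],2)) for r in find_in(p,t)])
pickle.dump(d,open("d0.pkl","wb"))
print(monitor.get_obs()["clock"])
E
```

```text
scene 399.5629137292783 255.78993462167406 191.01729645554033 [[-0.74550867  0.66619147 -0.02014329]
 [ 0.44220283  0.47178722 -0.76280632]
 [-0.49867171 -0.57758614 -0.64631321]] [ 0.407805   -0.20872734  1.00120112]
pin_proud [([255.7, 204.6], 0.63), ([370.5, 269.7], 0.62), ([207.6, 179.5], 0.5), ([239.6, 171.4], 0.25)]
jig_plate [([328.8, 250.2], 0.78), ([282.4, 185.6], 0.29)]
drill_bush [([334.3, 209.2], 0.74)]
clamp [([369.2, 267.5], 0.8)]
top 363.4119839369831 255.51748455251854 187.5162615110855 [[-0.00191484 -0.99977933 -0.02091934]
 [-0.99381954  0.00422446 -0.11092731]
 [ 0.11099121  0.02057764 -0.99360833]] [-0.00275772  0.5425785   0.76187047]
pin_proud [([244.8, 173.7], 0.58), ([295.8, 167.3], 0.43), ([226.4, 118.0], 0.37)]
jig_plate [([195.4, 198.1], 0.66)]
drill_bush [([203.9, 222.9], 0.4)]
clamp [([152.5, 188.0], 0.62)]
0.5
```

View pics/scene0.png

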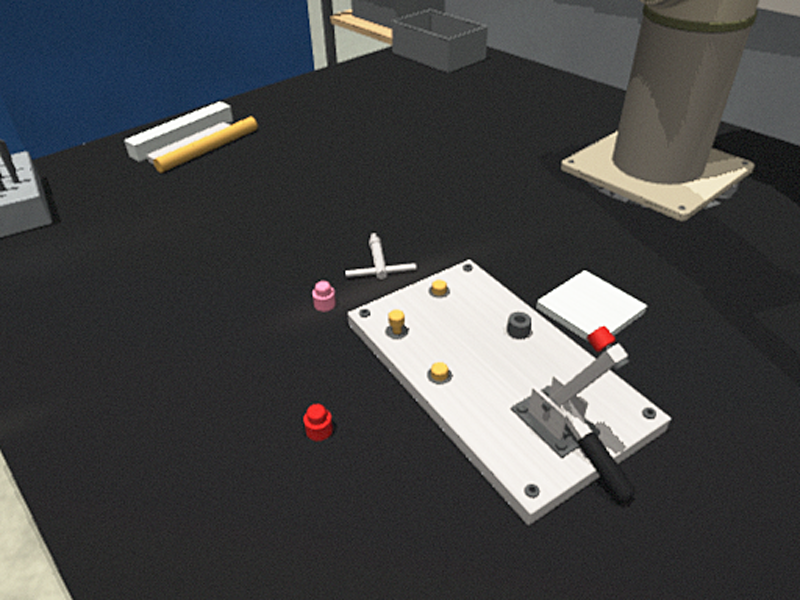

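View pics/top0.png

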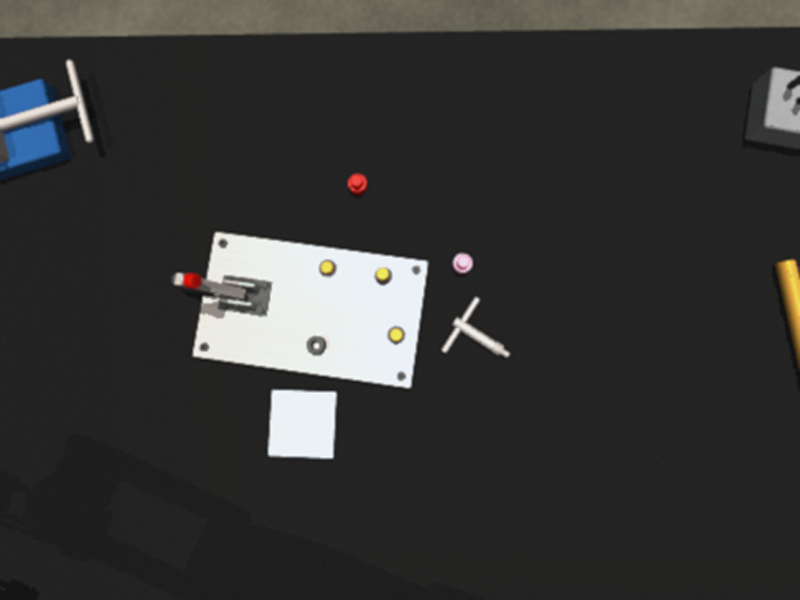

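The scene view shows the proud pin with its stem visible at about (254, 205) in the 512 px frame. The home pins are at about (281, 184) and (281, 238). In the top view the proud pin is at about (244, 175). It is the (60, −90) pin, and the red and pink look-alikes stand off the plate.

```bash
cat > h.py <<'E'
import numpy as np,cv2
def proj(p,X):
    c=np.atleast_2d(X)@np.array(p["R"]).T+p["t"]
    return np.c_[p["fx"]*c[:,0]/c[:,2]+p["cx"],p["fy"]*c[:,1]/c[:,2]+p["cy"]]
def yellow(p):
    hsv=cv2.cvtColor(p["frame"],cv2.COLOR_RGB2HSV)
    m=cv2.inRange(hsv,(15,110,90),(38,255,255))
    n,l,s,c=cv2.connectedComponentsWithStats(m)
    return [(s[i].tolist(),c[i]) for i in range(1,n) if 15<s[i,4]<400]
E
python3 - <<'E'
import pickle,numpy as np,cv2
from scipy.optimize import least_squares
from h import *
d=pickle.load(open("d0.pkl","rb")); T,S=d["top"],d["scene"]
for n in d: print(n,*[(s,c.round(1)) for s,c in yellow(d[n])],sep="\n")
pins=np.array([[60,-90],[60,-10],[-20,-120]])/1e3
def ctr(p,x,y,h0,h1):  # projected outline centroid of head
    a=np.linspace(0,2*np.pi,24); 
    P=np.concatenate([np.c_[x+.009*np.cos(a),y+.009*np.sin(a),0*a+h] for h in(h0,h1)])
    hull=cv2.convexHull(proj(p,P).astype(np.float32)); m=cv2.moments(hull); return np.array([m["m10"],m["m01"]])/m["m00"]
def near(p,q):
    return min((c for s,c in yellow(p)),key=lambda c:np.hypot(*(c-q)))
tq=[(244.5,174),(209,171),(253.5,214)]; sq=[(254,202),(281,238),(281,184)]
to=[near(T,q) for q in tq]; so=[near(S,q) for q in sq]
print(to,so)
def f(v):
    x,y,a,zp,dz=v; c,s=np.cos(a),np.sin(a); r=[]
    for i,(u,w) in enumerate(pins):
        h=zp+(dz if i==0 else 0); X=x+c*u-s*w; Y=y+s*u+c*w
        r+=[ctr(T,X,Y,h,h+.012)-to[i], ctr(S,X,Y,h,h+.012)-so[i]]
    return np.concatenate(r)
r=least_squares(f,[.5,.1,0,.02,.013],x_scale=.01)
print(r.x,r.fun.reshape(-1,2).round(1))
x,y,a,*_=r.x;c,s=np.cos(a),np.sin(a); print("pin",x+c*.06+s*.09,y+s*.06-c*.09)
# independent: free triangulation of proud head centre
g=least_squares(lambda v:np.r_[ctr(T,v[0],v[1],v[2],v[2]+.012)-to[0],ctr(S,v[0],v[1],v[2],v[2]+.012)-so[0]],[.6,0,.033],x_scale=.01)
print("free",g.x,g.fun)
E
```

```text
scene
([276, 179, 10, 10, 76], array([280.8, 183.7]))
([249, 198, 10, 16, 117], array([253.4, 205.1]))
([276, 232, 11, 12, 103], array([280.9, 237.3]))
top
([205, 167, 9, 8, 57], array([208.9, 170.7]))
([241, 172, 8, 8, 54], array([244.6, 175.4]))
([249, 210, 9, 9, 58], array([253.1, 213.9]))
[array([244.61111111, 175.38888889]), array([208.94736842, 170.73684211]), array([253.06896552, 213.87931034])] [array([253.41025641, 205.12820513]), array([280.89320388, 237.31067961]), array([280.81578947, 183.71052632])]
[ 0.52077661  0.11643886 -0.12618995  0.01996688  0.01102304] [[-0.3 -0.3]
 [ 0.  -0.1]
 [-0.3  0.7]
 [ 0.9  0.2]
 [ 0.5 -0.2]
 [-0.8 -0.1]]
pin 0.568972547870465 0.019603162484170822
free [0.56847997 0.01902513 0.03004995] [ 0.02069444 -0.01647837  0.02014981  0.00863216]
```

Run:
```python
from cell import env, planner, monitor, optics
import numpy as np,cv2
from h import proj
a=-0.126; y=np.array([np.cos(a),np.sin(a),0]); z=np.array([0,0,-1.]); 
Rs=[np.c_[np.cross(s*y,z),s*y,z] for s in(1,-1)]
P=np.array([.5685,.0193,.3]); q0=monitor.get_obs()["joint_positions"]
sol=[(np.abs(np.array(q)-q0).max(),i) for i,R in enumerate(Rs) if (q:=planner.inverse_kinematics(P,R)) is not None]
print(sol); R=Rs[min(sol)[1]]; np.save("R.npy",R)
env.set_gripper(0.0,10)
env.move_linear([.197,.567,.32],.2)
env.move_pose(P,R)
env.move_linear([*P[:2],.075],.15)
o=monitor.get_obs(); print(o["clock"],o["eef_pos"],o["wrist_force"],o["grip_width"],o["joint_positions"])
out=[]
for n in("scene","top"):
    p=optics.get_image(n); u=proj(p,[*P[:2],.045])[0].astype(int)
    c=p["frame"][max(u[1]-50,0):u[1]+35,u[0]-50:u[0]+50,::-1]; out.append(cv2.resize(c,(400,340),interpolation=cv2.INTER_CUBIC)); print(n,u)
cv2.imwrite("pics/hover.png",np.hstack(out))
```

```text
[(np.float64(69.14563021675357), 0)]
6.6167 [0.56931179 0.01927098 0.07611137] [ 0.31010076  0.25995254 -0.16340684] 0.0006016981141075279 [-3.21696275e+00  9.20660472e+00  9.87123635e+01 -1.79794510e-03
  7.19784713e+01  4.00114693e+00]
scene [253 201]
top [244 174]
```

View pics/hover.png

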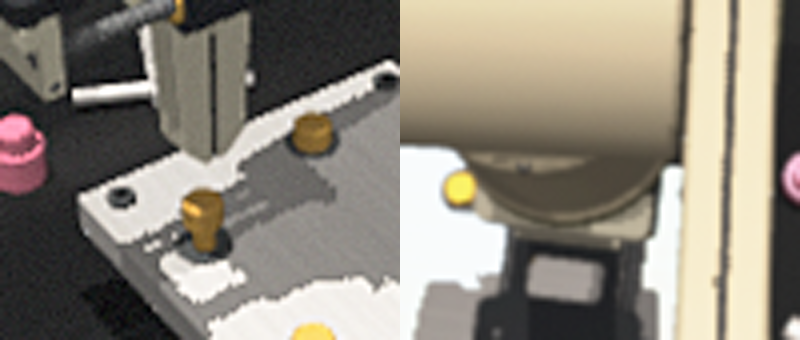

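The hover crop shows the closed fingertips in line above the proud pin (left half, seam bottom near (213, 157), head near (203, 205)). That agrees with the projection, so I'm pressing under force watch.

Run:
```python
from cell import env, monitor, optics
import numpy as np,cv2
from h import proj
P=np.array([.5682,.0193]); 
f0=np.array(monitor.get_obs()["wrist_force"])
env.move_linear([*P,.050],.04)
z=.050
while z>.027:
    z-=.0005 
    env.move_linear([*P,z],.015)
    o=monitor.get_obs(); f=o["wrist_force"][2]-f0[2]
    print(round(z,4),round(o["eef_pos"][2],4),round(f,1),end=" | ")
    if f>9: break
print(o["clock"],o["eef_pos"])
```

```text
0.0495 0.0498 0.8 | 0.049 0.049 0.7 | 0.0485 0.0484 0.7 | 0.048 0.0479 0.2 | 0.0475 0.0474 1.0 | 0.047 0.0469 0.8 | 0.0465 0.0465 -0.3 | 0.046 0.0462 4.5 | 0.0455 0.0456 4.3 | 0.045 0.045 4.5 | 0.0445 0.0445 3.3 | 0.044 0.044 3.2 | 0.0435 0.0435 2.8 | 0.043 0.043 2.9 | 0.0425 0.0425 3.2 | 0.042 0.042 3.7 | 0.0415 0.0415 2.2 | 0.041 0.041 3.9 | 0.0405 0.0405 3.8 | 0.04 0.04 2.9 | 0.0395 0.0395 3.0 | 0.039 0.039 2.6 | 0.0385 0.0385 3.6 | 0.038 0.0379 2.5 | 0.0375 0.0375 3.5 | 0.037 0.037 3.6 | 0.0365 0.0364 3.3 | 0.036 0.036 3.6 | 0.0355 0.0355 3.2 | 0.035 0.035 3.6 | 0.0345 0.0345 3.8 | 0.034 0.034 3.2 | 0.0335 0.0335 3.3 | 0.033 0.033 3.0 | 0.0325 0.0325 3.0 | 0.032 0.0323 5.6 | 0.0315 0.0322 9.4 | 16.7417 [0.56826486 0.0193082  0.03220328]
```

The pin stopped dead at z = 0.0322, after 14 mm of travel at about 3.5 N. I'll retract straight up and check.

Run:
```python
from cell import env, monitor, optics
import numpy as np,cv2
from h import proj
env.move_linear([.5682,.0193,.06],.05)
env.move_linear([.5682,.0193,.30],.15)
env.hold(.3)
p=optics.get_image("scene"); u=proj(p,[.5682,.0193,.03])[0].astype(int)
cv2.imwrite("pics/end.png",cv2.resize(p["frame"][u[1]-60:u[1]+90,u[0]-60:u[0]+140,::-1],(800,600),interpolation=cv2.INTER_CUBIC))
o=monitor.get_obs(); print(o["clock"],o["wrist_force"])
```

```text
19.5583 [ 0.77546167 -0.0030882   0.20409052]
```

View pics/end.png

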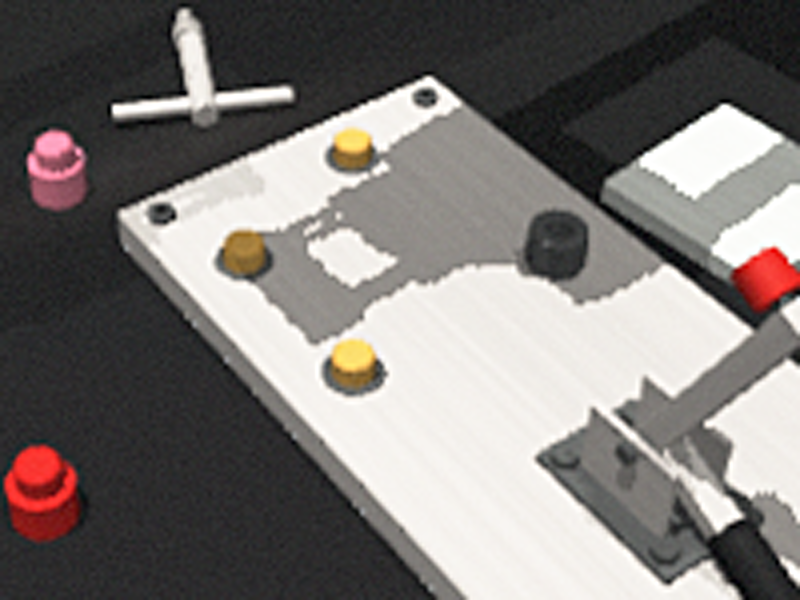

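The pressed pin, at (244, 252) in the crop, now sits in its liner ring like the other two. Everything else looks undisturbed and the hand is clear.

```bash
python3 -c "
from cell import env
print(env.sign_off())"
```

```text
the job is handed in; nothing more can be done
None
```

The proud pin was pressed fully home with at most about 9 N at the wrist, the hand is clear above the plate, the rest of the scene looked undisturbed in the last picture, and the job is handed in; sign-off gave no verdict.

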